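Back off a left-hand clamp nut and load a side plate into its spring-clip carrier

TASK

The steel keeper tongue blocks the plate carrier: back off its inclined bar nut, which has a left-hand thread and so loosens clockwise (feel that it gives, and never force it anticlockwise past tight), until the nut comes up against its end stop and the tongue is fully drawn back. Then take the pump side plate with the two ears out of its rack and push its ears down between the spring clips of the carrier until it sits fully home, upright and flat on both sides, and let go. Leave the plate without ears standing in its rack.

Things in the scene. Friction and masses are not known exactly. Their poses are not given: they have to be found in the camera images.
- carrier: Fixed plate carrier: 170x150 mm dark steel base, grey wedge housing on its -x side, two aluminium slotted posts behind. Origin on the table midway between the slots; x from housing to posts (about away from the robot), y through both slots, z up. Housing 100 mm wide, upper face inclined 30 deg, looking up and to -x; its top rear edge is 97 mm high at x = -37 mm.
- slot_l (a point): Floor of the left slot, at y = +55.5, z = 75 mm in the carrier; the right slot mirrors it at -y. Each goes straight down from a flared mouth (top z = 120): rigid back jaw at x = +4.5, in front a spring clip resting at x = -2.5 that yields up to 5 mm (1.4 N each at 1 mm; sliding the plate in takes 2 to 12 N of push, it won't fall in). Outer cheeks at y = +-63 mm leave 4 mm play a side.
- seat (a point): Fixed point at x = 0, y = 0, z = 55 mm in the carrier, axes as the carrier's: where the eared plate's origin lies when the plate is fully home (the clips press it to within 1 mm of this in x).
- nut_bar (a point): Left-hand nut: dark steel hub with a bar on top, 84 mm long (y), 16 wide (x), 26 tall (z). Point: middle of the bar, on the nut's axis z, which stands outward off the inclined face (30 deg from vertical, leaning to carrier -x), 29 mm above that face. Loosens clockwise seen from outside; 0.08 N m friction. Starts 0 to 0.5 rad off tight; tight to end stop is 2.6 rad. It doesn't rise.
- nut_end (a point): Near one end of the nut's bar, 40 mm from its axis (+y of nut_bar). In the carrier's frame its y is 36.8 mm when the nut is fully tight, rises to 39.2 mm if over-tightened by the possible 0.2 rad, and falls to -39.6 mm at the loosening end stop, passing on the upper (+x) side.
- keeper_tip (a point): Middle of the rear edge of the steel keeper tongue (40 mm wide, 8 mm thick) sticking out behind the housing at z = 84 mm, across the plate's way. Along the carrier's x it is at +2 mm when the nut is fully tight and draws back 3.65 mm per rad of nut turn, to -7.5 mm at the nut's end stop. It can't be pushed back directly.
- eared_plate: Pump side plate to load: plain steel, 8 mm thick (x), about 330 g, upright in a rack. Origin mid lower edge, z up. Lower part 90 mm wide (y), 45 tall, with an ear each side reaching y = +-59 (z = 20 to 45 mm; bottom 4 mm of the ear thinned to 4 mm); above it a grip tab 50 mm wide (y), z = 45 to 90. Front and back alike.
- rack_a: Fixed black rack of the eared plate: 44 mm (x) by 88 mm (y), 38 mm high, with a slot along y 10 mm wide and 30 mm deep in which the plate stands. Origin at the centre of its underside. The other rack is the same.
- plain_plate: A like plate without ears (90 mm wide, same tab and thickness), upright in the other rack; to be left alone. Origin mid lower edge, z up.

How it is judged:
On the way, in this order (a step that is already met when the one before it is completed fails the run):
1. the nut is backed off and the keeper tongue drawn back, its tip more than 6.4 mm in front of the slots' middle (x of keeper_tip in the frame of carrier below -0.0064 m), for 0.2 s.
2. the eared plate is fully home in the carrier (z of eared_plate in the frame of seat between -0.0025 and 0.0025 m and horizontal distance between eared_plate and seat below 0.006 m), for 0.2 s.
At the end, for the whole second after the job is handed in: Keeper tip over 6 mm in front of the slots' middle; eared plate's origin within 2.5 mm in height, 4 mm in x, 6 mm in y of the seat point, upright within 0.06 rad, in line with the slots within 0.08 rad, at rest; the plain plate still stands (tilt below 0.15 rad) (x of keeper_tip in the frame of carrier below -0.006 m and z of eared_plate in the frame of seat between -0.0025 and 0.0025 m and x of eared_plate in the frame of seat between -0.004 and 0.004 m and y of eared_plate in the frame of seat between -0.006 and 0.006 m and angle between eared_plate's own z axis and vertical below 0.06 rad and angle between the y axis of eared_plate and the y axis of carrier, either way round below 0.08 rad and linear speed of eared_plate below 0.02 m/s and angle between plain_plate's own z axis and vertical below 0.15 rad); the robot touches nothing.
It fails at once if the nut is forced anticlockwise past fully tight (by more than 0.12 rad) (y of nut_end in the frame of carrier above 0.0384 m).
It fails at once if the plain plate is moved by more than 25 mm (distance of plain_plate from where it was at the start of the episode above 0.025 m).
It also fails if it takes over 72 s, if anything falls off the work surface, if the arm or the gripper's body presses on something with over 40 N, if the wrist force passes 120 N, or if a joint passes its speed limit or range.

ROBOT

A 6-joint arm with a two-finger parallel gripper is mounted at the origin on the work surface. World frame = base frame: x ahead of the robot, y to its left, z up, the work surface at z = 0. Lengths are in m, angles in rad, forces in N, time in s.
With the tool pointing down it reaches from about 0.35 to 0.975 m from the base axis. Payload 4.9 kg.
Tool frame: the origin (TCP) lies on the front face of the gripper's body, between the roots of the fingers; the fingertips stand ctrl.finger_overhang ahead of it and the grasp point (between the pads) lies 54 mm ahead of it (ctrl.finger_overhang is the distance from the TCP to the fingertips, in m); z points along the fingers, y is the line along which they close (so a half turn about z gives the same grasp; the last joint's range is limited). The gripper opens to 85 mm and grips with 20 to 120 N. Pads are 22 mm wide; open, the fingers measure 114 mm over their backs; the gripper's body (76 mm by 85 mm) begins 54 mm behind the grasp point. The pads swing forward as they close: fully open they stand 13 mm farther back than shut.
Start: joints at [1.21, 0.053, 1.613, -0, 1.476, -0.119], TCP at [0.15, 0.607, 0.304] pointing down, gripper open.
Joint ranges: [-3.01, 3.01], [-1.01, 2.22], [0.06, 2.58], [-1.02, 4.17], [0.09, 2.62], [-3.14, 3.14]. Speed limits (rad/s): [2.57, 2.57, 3.14, 3.14, 3.14, 3.14].

INTERFACE

Orientations are given as a rotation vector (axis times angle).
In Python, from station import ctrl, vision gives the robot as it stands. The module is installed in compiled form; this text tells all that it offers.
- The arm moves only by the tool drive_tool, never from a script. Its argument "rows" is a list of rows, each a list of 2 entries, a list of its own where there are three numbers: the shift along the tool's x, y, z in m, then the turn about the tool's z in rad. A call has 1 to 10 rows; each row shifts and turns the commanded pose from where the row before left it, along the tool's axes as they then stand; what a row does not reach is not made up. A row lasts 1/10 s, in which the tool goes at most 50 mm and 8.59 degrees, less where a joint would pass 70% of its speed; a pose out of reach is approached as far as the arm can. A call with a gripper value outside its range is refused whole. "jaw" is the closure, from 0 (fully open) to 1 (shut), set as the call begins (left out, the last holds). The fingers move at their own pace and stop on an object; "grip_force" is the grip in N (left out, the last holds). Time passes only in rows, so rows that do not move let the fingers close. It gives the time, the measured TCP pose, the force, the opening and the grip force at its end, in the units of the state.
- ctrl.get_obs(): the state, without advancing time (a new reading comes with each control period).
- vision.get_image(name): name is "scene" or "top"; returns a dict with "image" (400x640x3 uint8, blue, green, red), "vertical_fov" (degrees; the focal length in pixels is half the picture's height over the tangent of half this angle, whatever the lens; pixels are square), "cx", "cy" (the principal point, pixels), "R" (3x3) and "t" (3): a world point X has camera coordinates R X + t. Camera axes: x right, y down, z forward; pixel columns grow to the right and rows downward; lengths in m; the calibration is good to about 2 mm. A picture is of the moment at which its call begins. There is no depth.
- ctrl.finish_job(): hands the job in; it is judged then, once.
The state is a dict: "t": time; "q": joint angles; "dq": joint speeds; "effort": joint torques, N m; "tool_pos": TCP position; "tool_rot": TCP orientation; "contact_force": force on the tool from outside, world axes, zero at the start; "wrist_torque": the same for the moment, N m; "opening": finger opening in m; "grip_force": force on a finger pad.
Only numpy, scipy, OpenCV 4.12 (cv2) and the standard library are available. Lean on these libraries where they do the work, as an engineer would, in place of code of your own. Each camera call takes 0.05 s, during which the arm holds its last target. There are 200 camera calls.

## Working session

There is one attempt and no reset: what is moved stays moved. The work goes in short steps, Python scripts to look and compute and a tool call to move; the robot and the scene stay as the last step left them, time stands still between calls to the robot, and variables do not carry over. Pictures are saved under pics/ and viewed, at most 10 in all, crops included, and the job is handed in when it is done.

Besides the shell and the picture viewer there is one more tool, called after "Request:" by a JSON object that holds its "op" and its "data", one argument or row to a line. drive_tool: Moves the arm, as the interface text tells. Its arguments: {"type":"object","properties":{"rows":{"type":"array","items":{"type":"array"}},"jaw":{"type":"number"},"grip_force":{"type":"number"}},"required":["rows"]}

```bash
mkdir -p pics; cat > h.py <<'E'
import numpy as np, cv2
from station import ctrl, vision
from scipy.spatial.transform import Rotation as Ro
def snap(name,tag):
    d=vision.get_image(name); cv2.imwrite(f'pics/{tag}.png',d['image'])
    f=200/np.tan(np.radians(d['vertical_fov'])/2)
    np.savez(f'pics/{tag}.npz',f=f,cx=d['cx'],cy=d['cy'],R=d['R'],t=d['t']); return d
def proj(tag,X):
    c=np.load(f'pics/{tag}.npz'); Y=np.atleast_2d(X)@c['R'].T+c['t']
    return Y[:,:2]/Y[:,2:]*c['f']+[c['cx'],c['cy']]
def onz(tag,uv,z):
    c=np.load(f'pics/{tag}.npz'); uv=np.atleast_2d(uv)
    r=np.c_[(uv-[c['cx'],c['cy']])/c['f'],np.ones(len(uv))]@c['R']; C=-c['R'].T@c['t']
    return C+r*((z-C[2])/r[:,2])[:,None]
E
python3 - <<'E'
from h import *
for n in('scene','top'):
    snap(n,n+'0'); c=np.load(f'pics/{n}0.npz'); print(n,c['f'],-c['R'].T@c['t'],c['R'][2])
o=ctrl.get_obs(); print(o,ctrl.finger_overhang)
E
```

```text
scene 397.24748922294805 [1.18416362 0.04650547 0.71140212] [-0.71598297 -0.02416564 -0.69769937]
top 384.3629883272787 [ 0.45247761 -0.00460017  0.99257146] [ 0.12583488  0.00825599 -0.99201684]
{'t': 0.1, 'q': array([ 1.20998603e+00,  5.32655836e-02,  1.61419158e+00, -3.01072470e-05,
        1.47600175e+00, -1.19021363e-01]), 'dq': array([-0.00027263, -0.00251874, -0.00221481,  0.00160098,  0.00127902,
       -0.00037856]), 'effort': array([-1.22258066e-04, -3.94902313e+01, -3.71362889e+01, -1.46731750e-04,
        3.96800169e-03,  7.21631437e-06]), 'tool_pos': array([0.14951037, 0.60639566, 0.30278065]), 'tool_rot': array([-3.78822075e-01, -3.11825060e+00,  2.85836400e-03]), 'contact_force': array([-0.0863235 ,  1.15893185,  0.35752825]), 'wrist_torque': array([-0.01918304,  0.02125051,  0.02424002]), 'grip_force': 0.0, 'opening': 0.08547347029475891} 0.0726
```

View pics/scene0.png

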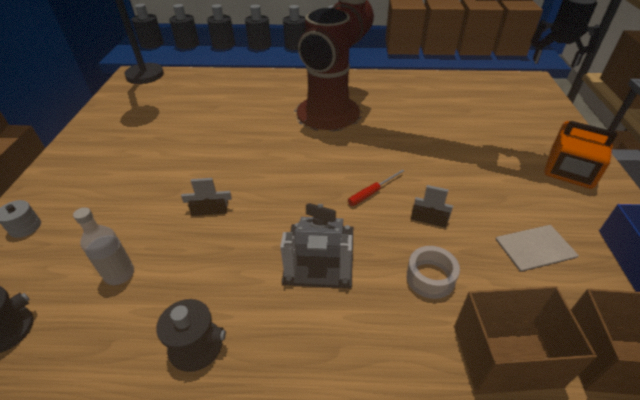

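View pics/top0.png

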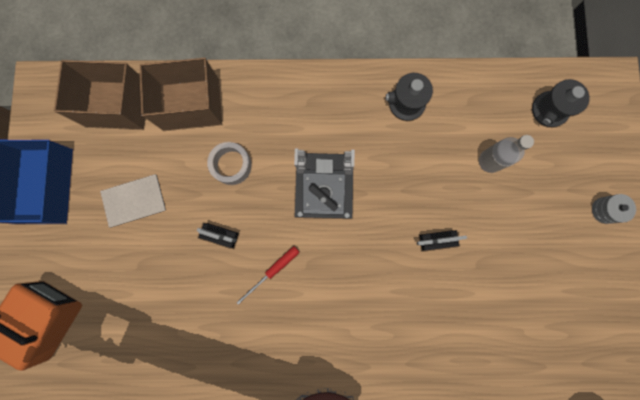

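```bash
python3 - <<'E'
import cv2,numpy as np
t=cv2.imread('pics/top0.png'); s=cv2.imread('pics/scene0.png')
r=lambda im,x,y,w,h,k:cv2.resize(im[y:y+h,x:x+w],None,fx=k,fy=k,interpolation=cv2.INTER_CUBIC)
a=np.hstack([r(t,285,145,80,60,5),r(t,405,215,80,60,5)])
a2=np.hstack([r(s,275,200,80,60,5)[:300],r(s,170,165,80,60,5)])
t2=np.vstack([a,a2]); cv2.imwrite('pics/m0.png',cv2.convertScaleAbs(t2,alpha=1.4,beta=15))
E
```

```text
(no output)
```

View pics/m0.png

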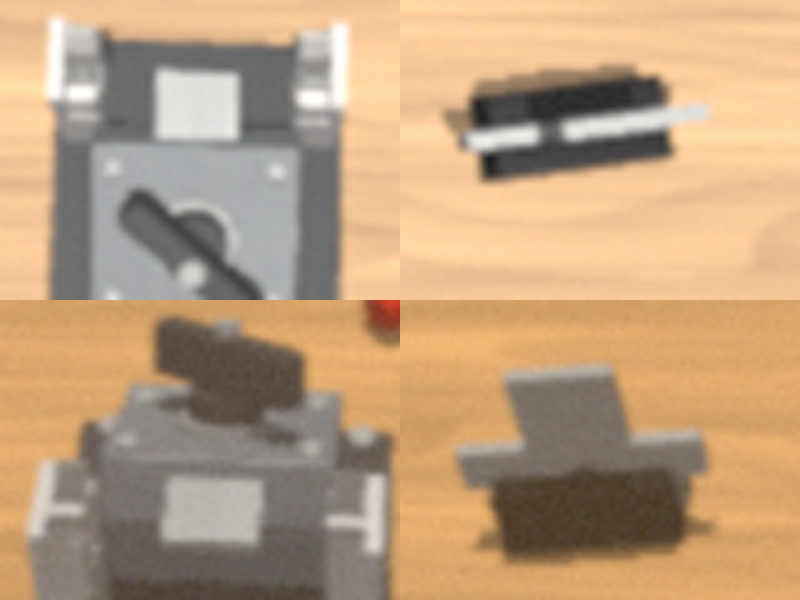

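```bash
cat > fit.py <<'E'
from h import *
from scipy.optimize import least_squares
def pose(p,X): 
    c,s=np.cos(p[2]),np.sin(p[2]); X=np.atleast_2d(X)
    return np.c_[p[0]+c*X[:,0]-s*X[:,1],p[1]+s*X[:,0]+c*X[:,1],X[:,2]]
T=lambda u,v:(285+(u+.5)/5-.5,145+(v+.5)/5-.5)
S=lambda u,v:(275+(u+.5)/5-.5,200+(v-300+.5)/5-.5)
T2=lambda u,v:(405+(u-400+.5)/5-.5,215+(v+.5)/5-.5)
S2=lambda u,v:(170+(u-400+.5)/5-.5,165+(v-300+.5)/5-.5)
a=np.radians(30)
nx=np.array([np.cos(a),0,np.sin(a)]);nz=np.array([-np.sin(a),0,np.cos(a)]);ny=np.array([0,1,0])
def bar(s,th,L=.042,w=.008,h=.013):
    m=np.array([-.037,0,.097])-s*nx+.029*nz
    d=np.cos(th)*ny+np.sin(th)*nx; e=np.cos(th)*nx-np.sin(th)*ny
    return np.array([m+i*L*d+j*w*e+k*h*nz for k in(1,-1) for i,j in((1,1),(1,-1),(-1,-1),(-1,1))])
E
cat > f1.py <<'E'
from fit import *
C=[('top0',T(93,145),(-.037,.05,.097)),('top0',T(298,143),(-.037,-.05,.097)),
('scene0',S(101,462),(-.037,-.05,.097)),('scene0',S(340,464),(-.037,.05,.097))]
K=[('top0',T(155,70),.02),('top0',T(242,72),-.02),('scene0',S(162,541),-.02),('scene0',S(264,546),.02)]
def fc(p):
    r=[proj(t,pose(p,X))[0]-uv for t,uv,X in C]+[(proj(t,pose(p,(p[3],y,.088)))[0]-uv) for t,uv,y in K]
    return np.ravel(r)
s=least_squares(fc,[.55,0,0,0.0],loss='soft_l1'); pc=s.x; print('carrier,keeper',pc,'\n',s.fun.reshape(-1,2).round(1).tolist())
# bar: +y end middle of top face (top view), top edge rear in scene
def fb(q):
    B=pose(pc,bar(*q)); P=proj('scene0',B)
    return np.r_[P[3]-S(158,318),P[0]-S(303,353),P[7]-S(157,370),P[4]-S(300,406)]
s=least_squares(fb,[.03,.7]); q=s.x; print('nut',q,s.fun.round(1))
E_=[('top0',T2(463,143),(0,.059,.053)),('top0',T2(709,112),(0,-.059,.053)),
('scene0',S2(457,449),(.004,-.059,.053)),('scene0',S2(704,434),(.004,.059,.053)),
('scene0',S2(506,374),(.004,-.025,.098)),('scene0',S2(612,368),(.004,.025,.098))]
s=least_squares(lambda p:np.ravel([proj(t,pose(p,X))[0]-uv for t,uv,X in E_]),[.4,-.3,0],loss='soft_l1'); pe=s.x
print('plate',pe,s.fun.reshape(-1,2).round(1).tolist())
np.savez('est.npz',pc=pc,q=q,pe=pe)
def draw(im,tag,X,col,ox,oy,k,close=True):
    P=((proj(tag,X)-[ox,oy]+.5)*k-.5).round().astype(int); cv2.polylines(im,[P],close,col,1)
out=[]
for tag,w in(('top0',((285,145),(405,215))),('scene0',((275,200),(170,165)))):
    row=[]
    for (ox,oy) in w:
        I=cv2.imread(f'pics/{tag}.png')[oy:oy+75,ox:ox+80]; I=cv2.convertScaleAbs(cv2.resize(I,None,fx=5,fy=5,interpolation=cv2.INTER_CUBIC)[:375],alpha=1.4,beta=10)
        I=I[:300] if tag=='scene0' else I
        for B in(bar(*q)[:4],bar(*q)[4:]): draw(I,tag,pose(pc,B),(0,0,255),ox,oy,5)
        draw(I,tag,pose(pc,[(-.037,.05,.097),(-.037,-.05,.097)]),(0,255,0),ox,oy,5)
        draw(I,tag,pose(pc,[(.0,.063,.12),(.0,.0475,.12),(0,.0475,.075),(0,.063,.075)]),(255,0,255),ox,oy,5)
        draw(I,tag,pose(pc,[(.0,-.063,.12),(.0,-.0475,.12),(0,-.0475,.075),(0,-.063,.075)]),(255,0,255),ox,oy,5)
        draw(I,tag,pose(pc,[(pc[3],.02,.088),(pc[3],-.02,.088)]),(255,0,0),ox,oy,5)
        draw(I,tag,pose(pe,[(0,.059,.053),(0,.025,.053),(0,.025,.098),(0,-.025,.098),(0,-.025,.053),(0,-.059,.053)]),(0,0,255),ox,oy,5,False)
        row.append(I[:,:400])
    out.append(np.hstack(row))
h=np.vstack([out[0][:300] if 0 else out[0],out[1]])[:600]
cv2.imwrite('pics/m1.png',h)
m=pose(pc,bar(*q).mean(0))[0]; print('nut mid',m,'seat',pc)
E
python3 f1.py
```

```text
carrier,keeper [ 6.68390268e-01  2.94204161e-03 -9.92540816e-03 -2.69868472e-05] 
 [[-0.6, -0.8], [0.6, -0.2], [-0.5, -1.2], [-0.3, -0.2], [-0.1, -0.1], [-0.9, -0.4], [0.4, -0.1], [-0.3, -0.5]]
nut [0.05994186 0.62260381] [-2.7 -0.8 -1.9 -1.4 -2.5  0.  -1.6 -0.3]
plate [ 0.47063557 -0.28289753  0.11927824] [[0.8, 0.9], [-0.2, 1.1], [0.3, 0.6], [-0.3, 0.7], [0.1, 0.8], [0.3, 0.7]]
nut mid [0.56498419 0.00396842 0.09214381] seat [ 6.68390268e-01  2.94204161e-03 -9.92540816e-03 -2.69868472e-05]
```

View pics/m1.png

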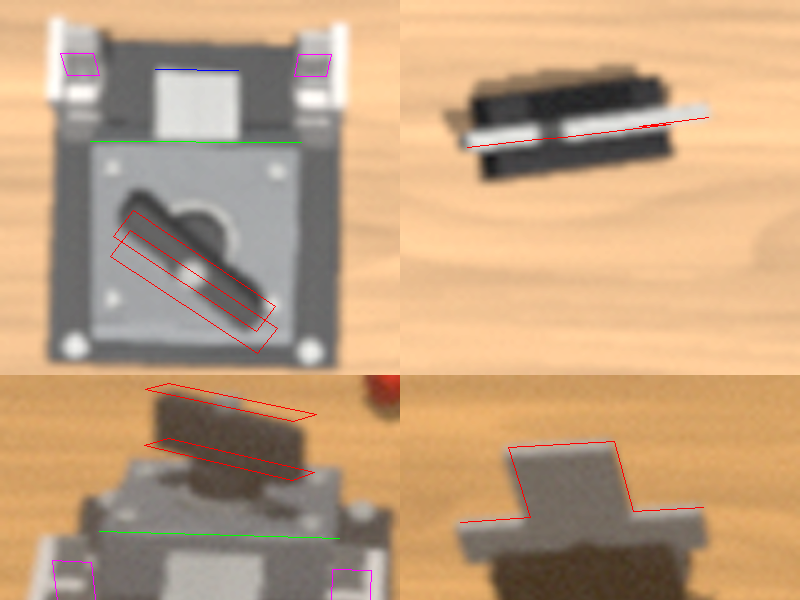

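```bash
cat > f2.py <<'E'
from fit import *
z=np.load('est.npz'); pc=z['pc']; 
def mk(q,L,h):
    m=np.array([-.037,0,.097])-q[0]*nx+.029*nz; return pose(pc,m+L*(np.cos(q[1])*ny+np.sin(q[1])*nx)+h*nz)
def fb(q):
    r=[proj('top0',mk(q,0,.015))[0]-T(192,272), proj('scene0',mk(q,0,.017))[0]-S(228,324)]
    r+=[proj('top0',mk(q,.042,.010))[0]-T(127,197),proj('top0',mk(q,-.042,.010))[0]-T(264,322)]
    e=np.array([q[2:4],q[4:6],q[2:4],q[2:4]])  # image offsets: top, scene
    r=np.array(r)+np.array([q[2:4],q[4:6],q[2:4],q[2:4]])
    P=[proj('scene0',mk(q,l,.013))[0] for l in(.042,-.042)]
    sl=(P[0]-P[1])-(np.array(S(303,353))-S(158,318))
    return np.r_[r.ravel(),sl,q[2:]*.7]
s=least_squares(fb,[.04,.7,0,0,0,0]); print(s.x,s.fun.round(1)); q=s.x[:2]
print('nut mid world',mk(q,0,0))
np.savez('est.npz',pc=pc,q=q,pe=z['pe'])
E
python3 f2.py
```

```text
[ 0.04537586  0.71546159  0.09024454  0.24609509  0.21452276 -0.20021858] [ 0.5 -1.1 -0.1  0.1 -0.2  1.9 -0.4 -1.  -1.3  0.1  0.1  0.2  0.2 -0.1]
nut mid world [[0.57759809 0.00384322 0.09942681]]
```

```bash
cat > plan.py <<'E'
from fit import *
z=np.load('est.npz'); pc=z['pc']; q=z['q']; pe=z['pe']; OV=ctrl.finger_overhang
def cur():
    o=ctrl.get_obs(); R=Ro.from_rotvec(o['tool_rot']).as_matrix(); return np.array(o['tool_pos']),np.arctan2(R[1,1],R[0,1]),o
def Rt(y): c,s=np.cos(y),np.sin(y); return np.array([[-s,c,0],[c,s,0],[0,0,-1]])  # columns x,y,z
def rows(p,y,targets,dmax=.045,amax=.14,nmin=1):
    out=[]
    for tp,ty in targets:
        dy=(ty-y+np.pi)%(2*np.pi)-np.pi
        n=max(nmin,int(np.ceil(max(np.linalg.norm(tp-p)/dmax,abs(dy)/amax))))
        p0,y0=p.copy(),y
        for i in range(1,n+1):
            R=Rt(y); w=p0+(tp-p0)*i/n
            d=(R.T@(w-p)).round(3)+0; a=round(-((y0+dy*i/n)-y),2)+0
            p=p+R@d; y=y-a; out.append([d.tolist(),a])
    print(len(out)); [print(str(out[i:i+10]).replace(' ','')) for i in range(0,len(out),10)]; return p,y
def push(th,r=.030,o=-.019,dz=-.004):
    d=np.cos(th)*ny+np.sin(th)*nx; t=-np.sin(th)*ny+np.cos(th)*nx
    m=np.array([-.037,0,.097])-q[0]*nx+.029*nz
    P=pose(pc,m+r*d+o*t)[0]; h=np.arctan2(t[1],t[0])+pc[2]
    return P+[0,0,OV+dz], h+np.pi/2   # -x axis heading = yaw-90deg
E
python3 - <<'E'
from plan import *
p,y,o=cur(); print(p,y)
A,ya=push(.72,o=-.033); H=A.copy(); H[2]=.303; print(A,ya)
p,y=rows(p,y,[(H,ya)]); rows(p,y,[(A,ya)])
E
```

```text
[0.14951037 0.60639566 0.30278065] 1.3290104443380353
[0.57368372 0.04819812 0.16551278] 0.7691378399775134
16
[[[-0.034,-0.028,0.0],np.float64(0.03)],[[-0.035,-0.026,0.0],np.float64(0.04)],[[-0.036,-0.025,0.0],np.float64(0.03)],[[-0.037,-0.024,0.0],np.float64(0.04)],[[-0.037,-0.023,0.0],np.float64(0.03)],[[-0.038,-0.021,0.0],np.float64(0.04)],[[-0.04,-0.02,0.0],np.float64(0.03)],[[-0.039,-0.018,0.0],np.float64(0.04)],[[-0.041,-0.017,0.0],np.float64(0.03)],[[-0.04,-0.016,0.0],np.float64(0.04)]]
[[[-0.042,-0.014,0.0],np.float64(0.03)],[[-0.042,-0.013,0.0],np.float64(0.04)],[[-0.042,-0.012,0.0],np.float64(0.03)],[[-0.043,-0.009,0.0],np.float64(0.04)],[[-0.043,-0.009,0.0],np.float64(0.03)],[[-0.043,-0.007,0.0],np.float64(0.04)]]
4
[[[0.0,0.0,0.034],np.float64(0.0)],[[0.0,0.0,0.035],np.float64(0.0)],[[0.0,0.0,0.034],np.float64(0.0)],[[0.0,0.0,0.034],np.float64(0.0)]]
```

Request:
{"op": "drive_tool", "data": {
  "rows": [
    [[-0.034,-0.028,0],0.03],
    [[-0.035,-0.026,0],0.04],
    [[-0.036,-0.025,0],0.03],
    [[-0.037,-0.024,0],0.04],
    [[-0.037,-0.023,0],0.03],
    [[-0.038,-0.021,0],0.04],
    [[-0.04,-0.02,0],0.03],
    [[-0.039,-0.018,0],0.04],
    [[-0.041,-0.017,0],0.03],
    [[-0.04,-0.016,0],0.04]
  ],
  "jaw": 1,
  "grip_force": 20
}}

```text
t: 1.1
tool_pos: [0.4151, 0.2567, 0.3035]
tool_rot: [-0.918, -3.004, 0.0]
contact_force: [1.1, 0.5, 0.1]
opening: -0.0001
grip_force: 0.0
```

Request:
{"op": "drive_tool", "data": {
  "rows": [
    [[-0.042,-0.014,0],0.03],
    [[-0.042,-0.013,0],0.04],
    [[-0.042,-0.012,0],0.03],
    [[-0.043,-0.009,0],0.04],
    [[-0.043,-0.009,0],0.03],
    [[-0.043,-0.007,0],0.04],
    [[0,0,0],0],
    [[0,0,0],0]
  ]
}}

```text
t: 1.9
tool_pos: [0.5735, 0.0478, 0.3031]
tool_rot: [-1.228, -2.89, 0.0]
contact_force: [-0.4, 0.1, -0.3]
opening: 0.0
grip_force: 0.0
```

```bash
sed -i 's/a=round(-((y0+dy\*i\/n)-y),2)+0/a=float(round(-((y0+dy*i\/n)-y),2))+0/' plan.py; python3 - <<'E'
from plan import *
p,y,o=cur(); print(p,y,o['contact_force'],o['opening'])
A,ya=push(.72,o=-.033); rows(p,y,[(A,ya)])
d=snap('top','t1'); s=snap('scene','s1')
c=lambda im,x,y:cv2.resize(im[y:y+100,x:x+100],None,fx=4,fy=4,interpolation=cv2.INTER_CUBIC)
cv2.imwrite('pics/m2.png',cv2.convertScaleAbs(np.hstack([c(d['image'],270,130),c(s['image'],270,165)]),alpha=1.4,beta=10))
E
```

```text
[0.57351151 0.04777025 0.30305935] 0.7674427374905756 [-0.42395502  0.13100276 -0.30149614] 4.482347834409172e-05
4
[[[0.0,0.0,0.034],0.0],[[0.0,0.0,0.035],0.0],[[0.0,0.0,0.034],0.0],[[0.0,0.0,0.035],0.0]]
```

View pics/m2.png

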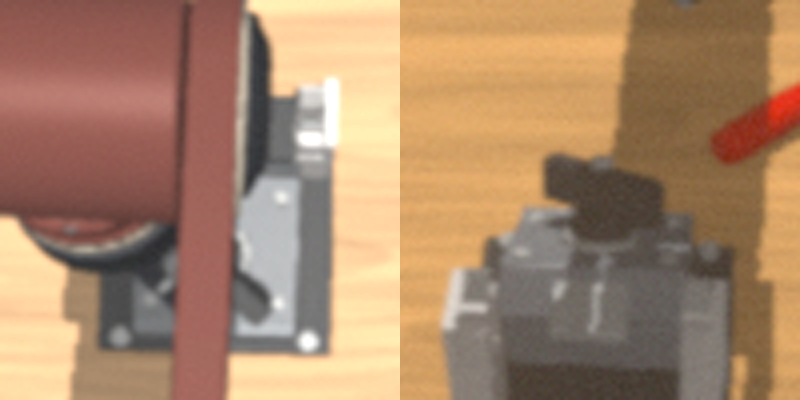

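Request:
{"op": "drive_tool", "data": {
  "rows": [
    [[0,0,0.034],0],
    [[0,0,0.035],0],
    [[0,0,0.03],0],
    [[0,0,0.02],0],
    [[0,0,0.01],0],
    [[0,0,0.008],0],
    [[0,0,0],0]
  ]
}}

```text
t: 2.7
tool_pos: [0.5732, 0.0491, 0.1666]
tool_rot: [-1.224, -2.893, 0.0]
contact_force: [-0.9, -0.6, -0.5]
opening: -0.0003
grip_force: 0.0
```

```bash
python3 - <<'E'
from plan import *
p,y,o=cur(); print(p,y,o['contact_force'])
rows(p,y,[push(t) for t in np.arange(.7,3.21,.125)])
s=snap('scene','s2')
cv2.imwrite('pics/m3.png',cv2.convertScaleAbs(cv2.resize(s['image'][130:280,250:400],None,fx=4,fy=4,interpolation=cv2.INTER_CUBIC),alpha=1.4,beta=10))
E
```

```text
[0.5731642  0.04905703 0.16664655] 0.7699710981933418 [-0.86773367 -0.59313818 -0.5498551 ]
24
[[[-0.013,-0.001,-0.004],-0.02],[[-0.004,0.002,-0.002],0.13],[[-0.003,0.002,-0.002],0.12],[[-0.003,0.002,-0.002],0.11],[[-0.004,0.002,-0.002],0.12],[[-0.004,0.002,-0.002],0.11],[[-0.003,0.002,-0.001],0.11],[[-0.004,0.002,-0.001],0.1],[[-0.004,0.002,-0.001],0.11],[[-0.004,0.002,-0.001],0.11]]
[[[-0.004,0.001,-0.001],0.11],[[-0.004,0.002,0.0],0.12],[[-0.004,0.002,0.0],0.11],[[-0.004,0.002,0.0],0.12],[[-0.004,0.002,0.001],0.13],[[-0.004,0.002,0.001],0.13],[[-0.003,0.002,0.001],0.13],[[-0.004,0.002,0.001],0.14],[[-0.002,0.001,0.001],0.07],[[-0.002,0.001,0.0],0.07]]
[[[-0.002,0.001,0.001],0.07],[[-0.001,0.002,0.001],0.07],[[-0.002,0.001,0.001],0.07],[[-0.001,0.001,0.001],0.08]]
```

View pics/m3.png

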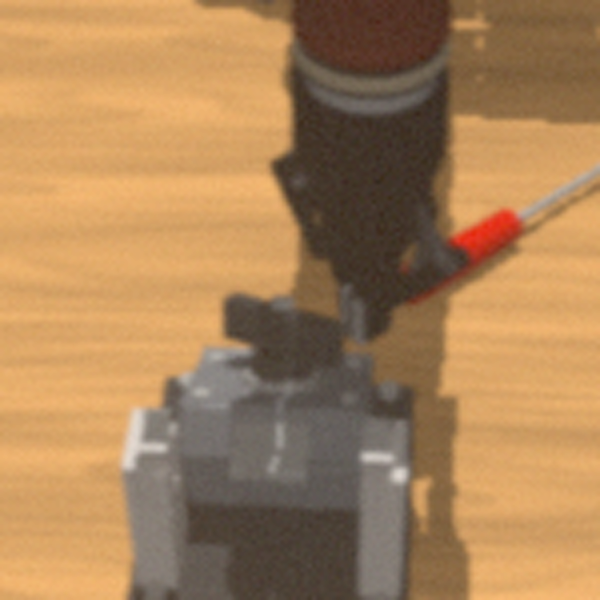

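Request:
{"op": "drive_tool", "data": {
  "rows": [
    [[-0.007,0,-0.002],0],
    [[-0.006,-0.001,-0.002],-0.02],
    [[-0.004,0.002,-0.002],0.13],
    [[-0.003,0.002,-0.002],0.12],
    [[-0.003,0.002,-0.002],0.11],
    [[-0.004,0.002,-0.002],0.12]
  ]
}}

```text
t: 3.35
tool_pos: [0.5964, 0.0313, 0.1792]
tool_rot: [-1.858, -2.532, -0.0]
contact_force: [-1.3, 2.4, -1.8]
opening: -0.0002
grip_force: 1.2
```

Request:
{"op": "drive_tool", "data": {
  "rows": [
    [[-0.004,0.002,-0.002],0.11],
    [[-0.003,0.002,-0.001],0.11],
    [[-0.004,0.002,-0.001],0.1],
    [[-0.004,0.002,-0.001],0.11],
    [[-0.004,0.002,-0.001],0.11]
  ]
}}

```text
t: 3.85
tool_pos: [0.6083, 0.0135, 0.1855]
tool_rot: [-2.466, -1.945, -0.002]
contact_force: [0.6, 3.1, -1.4]
opening: 0.0
grip_force: 1.2
```

```bash
python3 - <<'E'
from plan import *
p,y,o=cur(); print(p,y,o['contact_force'],push(1.8))
rows(p,y,[push(t) for t in np.arange(1.9,3.21,.125)])
s=snap('scene','s3')
cv2.imwrite('pics/m4.png',cv2.convertScaleAbs(cv2.resize(s['image'][130:280,250:400],None,fx=4,fy=4,interpolation=cv2.INTER_CUBIC),alpha=1.4,beta=10))
E
```

```text
[0.60829158 0.01352363 0.18549083] -0.23509471218644137 [ 0.58325704  3.06962435 -1.36176678] (array([0.60675246, 0.01524146, 0.18479294]), np.float64(-0.20928825647933458))
13
[[[-0.002,0.0,0.0],0.06],[[-0.004,0.002,0.0],0.11],[[-0.004,0.001,0.0],0.12],[[-0.004,0.002,0.0],0.12],[[-0.004,0.002,0.0],0.12],[[-0.004,0.002,0.001],0.13],[[-0.003,0.002,0.001],0.13],[[-0.004,0.002,0.001],0.14],[[-0.004,0.002,0.002],0.14],[[-0.002,0.001,0.001],0.07]]
[[[-0.001,0.002,0.0],0.07],[[-0.002,0.001,0.001],0.07],[[-0.002,0.001,0.001],0.08]]
```

View pics/m4.png

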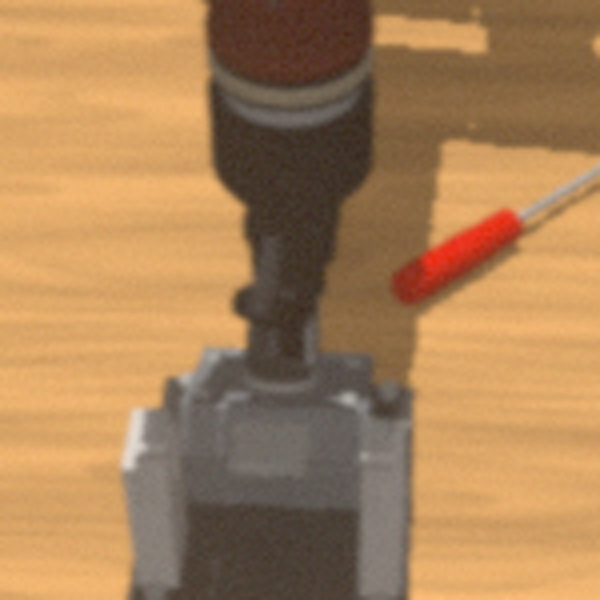

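Turning well (2–3 N): the bar now points about +x with the finger on its +y side. Continue.

Request:
{"op": "drive_tool", "data": {
  "rows": [
    [[-0.003,0.001,0],0.08],
    [[-0.004,0.002,0],0.11],
    [[-0.004,0.001,0],0.12],
    [[-0.004,0.002,0],0.12],
    [[-0.004,0.002,0],0.12],
    [[-0.004,0.002,0.001],0.13]
  ]
}}

```text
t: 4.5
tool_pos: [0.6067, -0.0114, 0.1854]
tool_rot: [2.972, 1.013, 0.006]
contact_force: [2.1, 2.1, -0.3]
opening: 0.0
grip_force: 1.2
```

Request:
{"op": "drive_tool", "data": {
  "rows": [
    [[-0.003,0.002,0.001],0.13],
    [[-0.004,0.002,0.001],0.13],
    [[-0.002,0.001,0.001],0.07],
    [[-0.002,0.001,0.001],0.07]
  ]
}}

```text
t: 4.9
tool_pos: [0.6006, -0.0225, 0.1819]
tool_rot: [3.113, 0.405, 0.009]
contact_force: [3.0, 0.1, -0.2]
opening: -0.0002
grip_force: 1.3
```

```bash
python3 - <<'E'
from plan import *
p,y,o=cur(); print(p,y,o['contact_force'],o['wrist_torque'])
for t in (2.7,2.8,2.9,3,3.1): print(t,push(t))
rows(p,y,[push(t) for t in np.arange(2.9,3.5,.1)])
E
```

```text
[ 0.60055585 -0.0225107   0.1818878 ] -1.3117563642734174 [ 2.96101507  0.08510774 -0.21806208] [-0.06907451 -0.46614295  0.05172454]
2.7 (array([ 0.60338791, -0.01541564,  0.18302619]), np.float64(-1.0810634701324058))
2.8 (array([ 0.60158655, -0.01829786,  0.18200274]), np.float64(-1.191170442409963))
2.9 (array([ 0.5995455 , -0.02095884,  0.18083965]), np.float64(-1.303522466394187))
3 (array([ 0.59728517, -0.02337201,  0.17954854]), np.float64(-1.4175859320025075))
3.1 (array([ 0.59482812, -0.02551326,  0.1781423 ]), np.float64(-1.5327039006706475))
7
[[[-0.001,-0.002,0.001],-0.01],[[-0.002,0.002,0.001],0.12],[[-0.003,0.002,0.002],0.11],[[-0.003,0.002,0.001],0.12],[[-0.003,0.001,0.002],0.11],[[-0.002,0.002,0.002],0.12],[[-0.003,0.002,0.001],0.11]]
```

Request:
{"op": "drive_tool", "data": {
  "rows": [
    [[-0.002,0.001,0.001],0.08],
    [[-0.002,0.001,0.001],0.08],
    [[-0.002,0.001,0.001],0.06],
    [[0,0,0],0]
  ]
}}

```text
t: 5.3
tool_pos: [0.5949, -0.0266, 0.1788]
tool_rot: [3.139, 0.065, 0.007]
contact_force: [2.2, -1.5, 1.7]
opening: -0.0001
grip_force: 1.2
```

Request:
{"op": "drive_tool", "data": {
  "rows": [
    [[-0.002,0,0.001],0.04],
    [[-0.002,0,0.001],0.04],
    [[0,0,0],0]
  ]
}}

```text
t: 5.6
tool_pos: [0.5923, -0.0268, 0.1778]
tool_rot: [3.138, -0.06, 0.015]
contact_force: [6.3, -2.0, -0.2]
opening: 0.0
grip_force: 3.1
```

Request:
{"op": "drive_tool", "data": {
  "rows": [
    [[-0.002,0,0],0],
    [[0,0,0],0],
    [[0,0,0],0]
  ]
}}

```text
t: 5.9
tool_pos: [0.5915, -0.0264, 0.1784]
tool_rot: [3.139, -0.059, 0.021]
contact_force: [10.2, -1.5, 0.6]
opening: 0.0007
grip_force: 4.5
```

Request:
{"op": "drive_tool", "data": {
  "rows": [
    [[-0.002,0,0],0],
    [[0,0,0],0],
    [[0,0,0],0]
  ]
}}

```text
t: 6.2
tool_pos: [0.5906, -0.0261, 0.1791]
tool_rot: [3.14, -0.059, 0.026]
contact_force: [13.3, -0.1, -0.3]
opening: -0.0001
grip_force: 5.9
```

Request:
{"op": "drive_tool", "data": {
  "rows": [
    [[0.008,0,0],0],
    [[0.004,0,-0.02],0],
    [[0,0,-0.045],0],
    [[0,0,-0.045],0],
    [[0,0,0],0]
  ]
}}

```text
t: 6.7
tool_pos: [0.6003, -0.0265, 0.2937]
tool_rot: [3.139, -0.06, 0.02]
contact_force: [0.1, 0.2, 1.5]
opening: -0.0001
grip_force: 0.0
```

```bash
python3 - <<'E'
from plan import *
p,y,o=cur(); print(p,y,o['contact_force'])
G=np.array([pe[0],pe[1],.25]); rows(p,y,[(G,pe[2])])
E
```

```text
[ 0.60034901 -0.02653452  0.29367371] -1.6087341821669285 [0.11587936 0.21855858 1.47647   ]
13
[[[-0.009,0.02,0.003],-0.13],[[-0.012,0.019,0.004],-0.14],[[-0.014,0.017,0.003],-0.13],[[-0.016,0.015,0.003],-0.13],[[-0.019,0.012,0.004],-0.13],[[-0.019,0.01,0.003],-0.14],[[-0.021,0.008,0.004],-0.13],[[-0.022,0.004,0.003],-0.13],[[-0.022,0.002,0.003],-0.14],[[-0.022,-0.001,0.004],-0.13]]
[[[-0.022,-0.004,0.003],-0.13],[[-0.02,-0.007,0.003],-0.14],[[-0.02,-0.01,0.004],-0.13]]
```

Request:
{"op": "drive_tool", "data": {
  "rows": [
    [[-0.009,0.02,0.003],-0.13],
    [[-0.012,0.019,0.004],-0.14],
    [[-0.014,0.017,0.003],-0.13],
    [[-0.016,0.015,0.003],-0.13],
    [[-0.019,0.012,0.004],-0.13],
    [[-0.019,0.01,0.003],-0.14],
    [[-0.021,0.008,0.004],-0.13],
    [[-0.022,0.004,0.003],-0.13],
    [[-0.022,0.002,0.003],-0.14],
    [[-0.022,-0.001,0.004],-0.13]
  ],
  "jaw": 0
}}

```text
t: 7.7
tool_pos: [0.4964, -0.2239, 0.2504]
tool_rot: [-2.502, -1.897, 0.001]
contact_force: [-1.0, -0.1, -0.1]
opening: 0.0855
grip_force: 0.0
```

Request:
{"op": "drive_tool", "data": {
  "rows": [
    [[-0.022,-0.004,0.003],-0.13],
    [[-0.02,-0.007,0.003],-0.14],
    [[-0.02,-0.01,0.004],-0.13],
    [[0,0,0],0],
    [[0,0,0],0]
  ]
}}

```text
t: 8.2
tool_pos: [0.4667, -0.2817, 0.2404]
tool_rot: [-2.086, -2.347, -0.0]
contact_force: [0.3, -0.6, 0.6]
opening: 0.0859
grip_force: 0.0
```

```bash
python3 - <<'E'
from plan import *
p,y,o=cur(); print(p,y,o['tool_rot'],o['contact_force'],o['opening'])
rows(p,y,[(np.array([pe[0],pe[1],.135]),pe[2])])
a=snap('top','t4')['image'];b=snap('scene','s4')['image']
r=lambda im,x,y,w,h,k:cv2.resize(im[y:y+h,x:x+w],None,fx=k,fy=k,interpolation=cv2.INTER_CUBIC)
cv2.imwrite('pics/m5.png',cv2.convertScaleAbs(np.hstack([r(a,285,145,80,120,5),np.vstack([r(b,275,200,80,60,5),r(b,150,110,120,90,3.34)[:300,:400]])]),alpha=1.4,beta=10))
E
```

```text
[ 0.46673142 -0.28172378  0.24040798] 0.11734640145492342 [-2.08635111e+00 -2.34675321e+00 -3.20414355e-04] [ 0.31606525 -0.5666629   0.57401971] 0.08594352771120985
3
[[[-0.001,0.001,0.035],0.0],[[0.0,0.001,0.035],0.0],[[-0.001,0.002,0.035],0.0]]
```

View pics/m5.png

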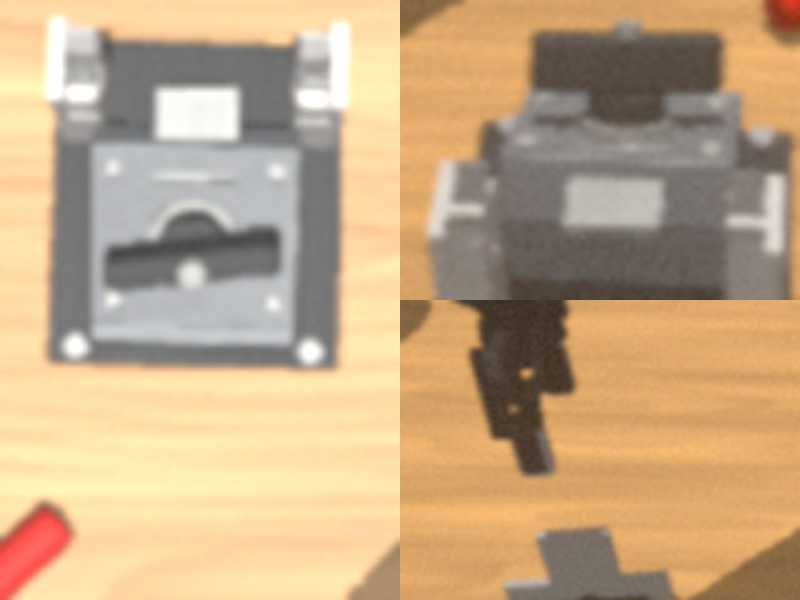

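Request:
{"op": "drive_tool", "data": {
  "rows": [
    [[-0.001,0.001,0.035],0],
    [[0,0.001,0.035],0],
    [[-0.001,0.002,0.025],0],
    [[0,0,0.01],0],
    [[0,0,0],0]
  ]
}}

```text
t: 8.8
tool_pos: [0.4708, -0.282, 0.1344]
tool_rot: [-2.082, -2.348, 0.0]
contact_force: [0.2, 1.0, 0.4]
opening: 0.0853
grip_force: 0.0
```

```bash
python3 - <<'E'
from plan import *
p,y,o=cur(); print(p,y,o['contact_force'])
print('keeper via top',onz('t4',[T(155,88),T(242,88)],.088))
print('via scene',onz('s4',[(275+(564-400)/5,200+223/5),(275+(663-400)/5,200+230/5)],.088))
print('posts? predicted keeper',pose(pc,[(-.0075,.02,.088),(-.0075,-.02,.088)]))
s=snap('scene','s5')['image']
cv2.imwrite('pics/m6.png',cv2.convertScaleAbs(cv2.resize(s[90:230,140:280],None,fx=4,fy=4,interpolation=cv2.INTER_CUBIC),alpha=1.4,beta=10))
E
```

```text
[ 0.47081342 -0.28204222  0.13443306] 0.11982358567907221 [0.15658347 0.97386257 0.43409817]
keeper via top [[ 0.65945571  0.02275712  0.088     ]
 [ 0.65923845 -0.01904729  0.088     ]]
via scene [[ 0.65989403 -0.01686064  0.088     ]
 [ 0.66244999  0.02371973  0.088     ]]
posts? predicted keeper [[ 0.66108914  0.0230155   0.088     ]
 [ 0.66069213 -0.01698253  0.088     ]]
```

View pics/m6.png

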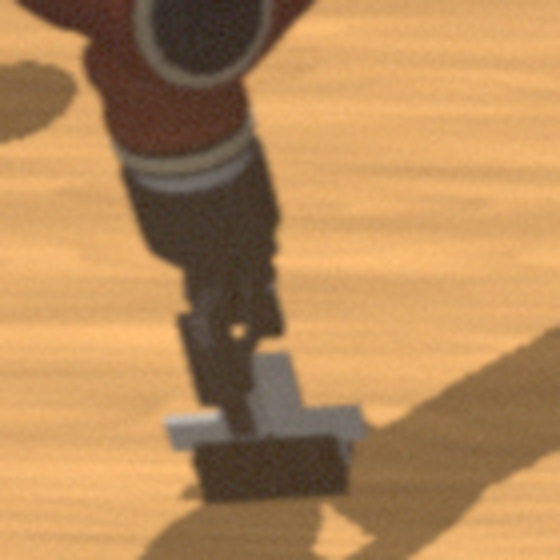

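```bash
python3 - <<'E'
from plan import *
p,y,o=cur()
for d in(.043,.05,.057): print(((proj('s5',p+[d*np.cos(y),d*np.sin(y),-.060])-[140,90])*4).round())
print(((proj('s5',pose(pe,[(.004,-.025,.098),(.004,.025,.098),(.004,-.025,.053),(.004,.025,.053),(.004,-.059,.053),(.004,.059,.053)]))-[140,90])*4).round())
E
```

```text
[[245. 431.]]
[[244. 439.]]
[[242. 447.]]
[[204. 361.]
 [289. 356.]
 [222. 417.]
 [304. 412.]
 [165. 420.]
 [360. 408.]]
```

Request:
{"op": "drive_tool", "data": {
  "rows": [
    [[0,0,0],0],
    [[0,0,0],0],
    [[0,0,0],0],
    [[0,0,0],0],
    [[0,0,0],0],
    [[0,0,0],0],
    [[0,0,0],0],
    [[0,0,0],0]
  ],
  "jaw": 1,
  "grip_force": 60
}}

```text
t: 9.65
tool_pos: [0.472, -0.2832, 0.1363]
tool_rot: [2.084, 2.348, 0.002]
contact_force: [4.9, -0.0, -0.1]
opening: 0.0071
grip_force: 60.5
```

Request:
{"op": "drive_tool", "data": {
  "rows": [
    [[0,0,-0.01],0],
    [[0,0,-0.02],0],
    [[0,0,-0.03],0],
    [[0,0,-0.04],0],
    [[0,0,-0.04],0],
    [[0,0,-0.02],0],
    [[0,0,0],0]
  ]
}}

```text
t: 10.35
tool_pos: [0.4717, -0.284, 0.2992]
tool_rot: [2.083, 2.346, -0.001]
contact_force: [1.0, 0.0, -3.0]
opening: 0.0069
grip_force: 60.4
```

```bash
python3 - <<'E'
from plan import *
p,y,o=cur(); print(p,y,o['contact_force'],o['opening'],o['grip_force'])
rows(p,y,[(np.array([.6675,.003,.29]),pc[2])],dmax=.035)
E
```

```text
[ 0.47165502 -0.28402232  0.29917223] 0.11867655872939234 [ 0.97654905  0.03193016 -2.98070712] 0.006927543418839863 60.35871148109436
10
[[[0.026,0.023,0.001],0.01],[[0.027,0.022,0.001],0.02],[[0.026,0.022,0.001],0.01],[[0.028,0.022,0.001],0.01],[[0.027,0.022,0.001],0.01],[[0.027,0.021,0.001],0.02],[[0.028,0.021,0.0],0.01],[[0.028,0.02,0.001],0.01],[[0.029,0.02,0.001],0.02],[[0.028,0.02,0.001],0.01]]
```

Request:
{"op": "drive_tool", "data": {
  "rows": [
    [[0.026,0.023,0.001],0.01],
    [[0.027,0.022,0.001],0.02],
    [[0.026,0.022,0.001],0.01],
    [[0.028,0.022,0.001],0.01],
    [[0.027,0.022,0.001],0.01],
    [[0.027,0.021,0.001],0.02],
    [[0.028,0.021,0],0.01],
    [[0.028,0.02,0.001],0.01],
    [[0.029,0.02,0.001],0.02],
    [[0.028,0.02,0.001],0.01]
  ]
}}

```text
t: 11.35
tool_pos: [0.6663, 0.0047, 0.2825]
tool_rot: [-2.231, -2.205, 0.008]
contact_force: [-0.2, -0.2, -3.4]
opening: 0.0069
grip_force: 60.3
```

Request:
{"op": "drive_tool", "data": {
  "rows": [
    [[0,0,0.02],0],
    [[0,0,0.017],0],
    [[0,0,0],0],
    [[0,0,0],0]
  ]
}}

```text
t: 11.75
tool_pos: [0.666, 0.0028, 0.2473]
tool_rot: [-2.232, -2.206, 0.005]
contact_force: [0.2, 0.2, -2.9]
opening: 0.0072
grip_force: 60.3
```

```bash
python3 - <<'E'
from plan import *
p,y,o=cur(); print(p,y,o['tool_rot'],o['contact_force'])
np.savez('p6.npz',p=p,y=y)
a=snap('scene','s6')['image'];b=snap('top','t6')['image']
r=lambda im,x,y,w,h,k:cv2.resize(im[y:y+h,x:x+w],None,fx=k,fy=k,interpolation=cv2.INTER_CUBIC)
I=r(a,265,160,107,110,5); J=r(b,285,140,53,110,5)
cv2.imwrite('pics/m7.png',cv2.convertScaleAbs(np.hstack([I,J]),alpha=1.5,beta=10))
def q6(X): return ((proj('s6',X)-[265,160]+.5)*5-.5).round().tolist()
P=np.array([p[0],p[1],0,]);
print('plate ears (left -y) bottom front, top',q6(pose([p[0],p[1],y],[(.004,sy*.059,p[2]-.128+zz) for sy in(-1,1) for zz in(.02,.045)])))
print('post tops rear face?',q6(pose(pc,[(0,-.063,.12),(0,.063,.12),(.0045,-.063,.12),(.0045,.063,.12)])))
E
```

```text
[0.66595462 0.00280788 0.24733471] -0.011996302090754049 [-2.23230977 -2.20568912  0.00503104] [ 0.24873365  0.16690834 -2.90319349]
plate ears (left -y) bottom front, top [[107.0, 356.0], [102.0, 311.0], [412.0, 365.0], [414.0, 320.0]]
post tops rear face? [[102.0, 385.0], [421.0, 395.0], [101.0, 394.0], [421.0, 403.0]]
```

View pics/m7.png

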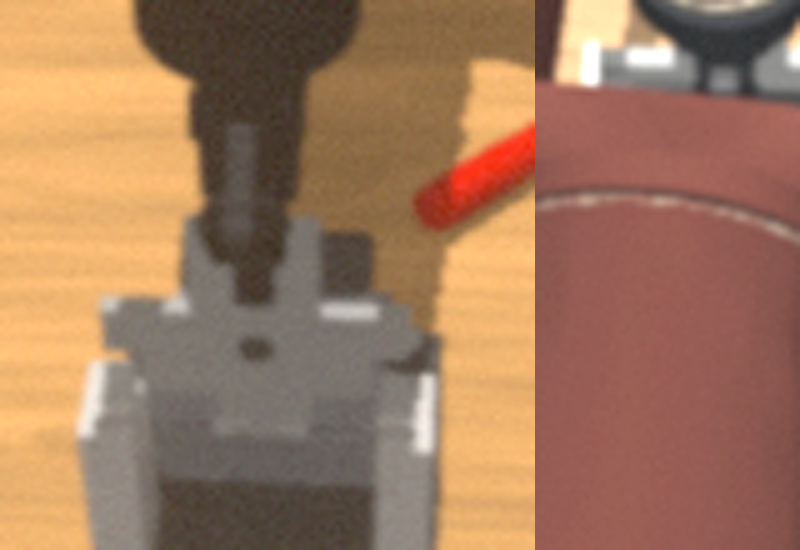

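Request:
{"op": "drive_tool", "data": {
  "rows": [
    [[-0.001,0.001,0.01],0],
    [[0,0,0.008],0],
    [[0,0,0.004],0],
    [[0,0,0.003],0],
    [[0,0,0],0]
  ]
}}

```text
t: 12.35
tool_pos: [0.6679, 0.0025, 0.224]
tool_rot: [-2.233, -2.208, 0.001]
contact_force: [-0.6, -0.0, -3.1]
opening: 0.0073
grip_force: 60.3
```

Request:
{"op": "drive_tool", "data": {
  "rows": [
    [[0,0,0.003],0],
    [[0,0,0.003],0],
    [[0,0,0],0]
  ]
}}

```text
t: 12.65
tool_pos: [0.668, 0.0025, 0.2184]
tool_rot: [-2.233, -2.209, 0.001]
contact_force: [-0.9, -0.4, -3.4]
opening: 0.0075
grip_force: 60.3
```

Request:
{"op": "drive_tool", "data": {
  "rows": [
    [[0,0,0.003],0],
    [[0,0,0.003],0],
    [[0,0,0],0]
  ]
}}

```text
t: 12.95
tool_pos: [0.668, 0.0025, 0.2123]
tool_rot: [-2.233, -2.209, 0.001]
contact_force: [-0.9, 0.2, -3.3]
opening: 0.0071
grip_force: 60.4
```

Request:
{"op": "drive_tool", "data": {
  "rows": [
    [[0,0,0.003],0],
    [[0,0,0.003],0],
    [[0,0,0],0]
  ]
}}

```text
t: 13.25
tool_pos: [0.6677, 0.0023, 0.2073]
tool_rot: [-2.234, -2.207, 0.002]
contact_force: [-4.4, -0.3, 0.5]
opening: 0.007
grip_force: 61.3
```

Request:
{"op": "drive_tool", "data": {
  "rows": [
    [[0,0,0.003],0],
    [[0,0,0.003],0],
    [[0,0,0],0]
  ]
}}

```text
t: 13.55
tool_pos: [0.6676, 0.0024, 0.2005]
tool_rot: [-2.233, -2.207, 0.003]
contact_force: [-5.5, -0.6, -0.8]
opening: 0.0073
grip_force: 61.2
```

Request:
{"op": "drive_tool", "data": {
  "rows": [
    [[0,-0.001,0.003],0],
    [[0,-0.001,0.003],0],
    [[0,0,0.003],0],
    [[0,0,0],0]
  ]
}}

```text
t: 13.95
tool_pos: [0.6667, 0.0024, 0.1915]
tool_rot: [2.233, 2.209, 0.002]
contact_force: [1.2, -0.7, -1.2]
opening: 0.0071
grip_force: 60.7
```

Request:
{"op": "drive_tool", "data": {
  "rows": [
    [[0,0,0.003],0],
    [[0,0,0.002],0],
    [[0,0,0],0]
  ]
}}

```text
t: 14.25
tool_pos: [0.6666, 0.0025, 0.1865]
tool_rot: [2.233, 2.209, 0.001]
contact_force: [2.5, -0.2, -1.8]
opening: 0.0069
grip_force: 60.6
```

Request:
{"op": "drive_tool", "data": {
  "rows": [
    [[0,0,0.002],0],
    [[0,0,0.001],0],
    [[0,0,0],0]
  ]
}}

```text
t: 14.55
tool_pos: [0.6665, 0.0025, 0.1838]
tool_rot: [2.233, 2.209, 0.001]
contact_force: [2.1, 0.3, -3.0]
opening: 0.007
grip_force: 60.6
```

Request:
{"op": "drive_tool", "data": {
  "rows": [
    [[0,0,0.002],0],
    [[0,0,0],0]
  ]
}}

```text
t: 14.75
tool_pos: [0.6667, 0.0024, 0.1833]
tool_rot: [2.233, 2.209, 0.001]
contact_force: [-0.6, -0.1, 4.6]
opening: 0.0072
grip_force: 61.6
```

Request:
{"op": "drive_tool", "data": {
  "rows": [
    [[0,0,0.001],0],
    [[0,0,0],0]
  ]
}}

```text
t: 14.95
tool_pos: [0.6668, 0.0024, 0.1833]
tool_rot: [2.233, 2.208, 0.001]
contact_force: [-2.0, -0.0, 8.9]
opening: 0.007
grip_force: 62.4
```

Request:
{"op": "drive_tool", "data": {
  "rows": [
    [[0,0,0.002],0],
    [[0,0,0],0]
  ]
}}

```text
t: 15.15
tool_pos: [0.6669, 0.0025, 0.1833]
tool_rot: [2.233, 2.209, 0.001]
contact_force: [-7.7, 0.7, 15.5]
opening: 0.0072
grip_force: 63.5
```

Request:
{"op": "drive_tool", "data": {
  "rows": [
    [[0,0,-0.002],0],
    [[0,0,-0.001],0],
    [[0,0,0],0]
  ]
}}

```text
t: 15.45
tool_pos: [0.6667, 0.0024, 0.1833]
tool_rot: [2.233, 2.208, 0.001]
contact_force: [-0.6, -0.5, 7.4]
opening: 0.0073
grip_force: 62.1
```

Request:
{"op": "drive_tool", "data": {
  "rows": [
    [[0,0,0],0],
    [[0,0,0],0],
    [[0,0,0],0],
    [[0,0,0],0],
    [[0,0,0],0],
    [[0,0,0],0]
  ],
  "jaw": 0.5
}}

```text
t: 16.05
tool_pos: [0.6662, 0.0025, 0.1817]
tool_rot: [-2.233, -2.209, 0.0]
contact_force: [-0.2, -0.6, 0.2]
opening: 0.0427
grip_force: 0.0
```

Released; lift straight up and check the plate numerically against the pictures.

Request:
{"op": "drive_tool", "data": {
  "rows": [
    [[0,0,-0.01],0],
    [[0,0,-0.02],0],
    [[0,0,-0.035],0],
    [[0,0,-0.045],0],
    [[0,0,-0.045],0],
    [[0,-0.04,0],0],
    [[0,-0.045,0],0],
    [[0,-0.045,0],0],
    [[0,-0.045,0],0],
    [[0,0,0],0]
  ]
}}

```text
t: 17.05
tool_pos: [0.4869, 0.0049, 0.3366]
tool_rot: [-2.233, -2.209, 0.001]
contact_force: [0.3, -0.0, 0.7]
opening: 0.0428
grip_force: 0.0
```

```bash
python3 - <<'E'
from plan import *
p,y,o=cur(); print(p,o['contact_force'],o['t'])
s=snap('scene','s7')['image'].astype(int); b=cv2.imread('pics/s4.png').astype(int)
# predicted plate silhouette if home vs changed pixels in scene (before: empty carrier)
X=[(.004,-.059,.1),(.004,-.025,.1),(.004,-.025,.145),(.004,.025,.145),(.004,.025,.1),(.004,.059,.1),(.004,.059,.08),(.004,.045,.07),(.004,.045,.055),(.004,-.045,.055),(.004,-.045,.07),(.004,-.059,.08)]
d=(abs(s-b).sum(2)>40)
def iou(dx,dz,dy):
    m=np.zeros((400,640),np.uint8); cv2.fillPoly(m,[proj('s7',pose([pc[0]-.0015,pc[1]-.0006,pc[2]],np.array(X)+[dx,dy,dz])).round().astype(int)],1)
    w=np.zeros_like(m); w[200:235,280:362]=1   # tab / ear region only
    m=(m*w)>0; e=d&(w>0); return (m&e).sum()/(m|e).sum()
for dz in(-.006,-.003,0,.003,.006,.012): print(dz,[round(iou(0,dz,dy),3) for dy in(-.004,-.002,0,.002,.004)])
print('\n'.join(''.join('#' if v else '.' for v in r[280:362]) for r in d[205:260:2]))
E
```

```text
[0.48686937 0.00494414 0.33658387] [ 0.34718411 -0.00278888  0.73051266] 17.05
-0.006 [np.float64(0.038), np.float64(0.039), np.float64(0.04), np.float64(0.041), np.float64(0.032)]
-0.003 [np.float64(0.053), np.float64(0.054), np.float64(0.055), np.float64(0.056), np.float64(0.057)]
0 [np.float64(0.059), np.float64(0.059), np.float64(0.06), np.float64(0.061), np.float64(0.062)]
0.003 [np.float64(0.077), np.float64(0.076), np.float64(0.077), np.float64(0.079), np.float64(0.081)]
0.006 [np.float64(0.095), np.float64(0.093), np.float64(0.094), np.float64(0.096), np.float64(0.098)]
0.012 [np.float64(0.127), np.float64(0.125), np.float64(0.126), np.float64(0.13), np.float64(0.133)]
................................#####################################.............
......................###############################################.............
..................................#..#.....#...........#...##########.............
...........................................................#########..............
...........................................................############...........
[... 1209 characters left out ...]
##..######..........................
...............#########....###################.#############.....................
......................................................#####.......................
.............##.....#....................#........................................
...........................#......#####...........................................
..................................................................................
.................#####.##.......#....#............................................
.................#########################################........................
..............................#......#####################........................
```

```bash
python3 - <<'E'
from plan import *
g=cv2.imread('pics/s7.png',0).astype(int); c=[pc[0]-.0015,pc[1]-.0006,pc[2]]
for yy,zz in((-.01,.145),(.015,.145),(-.035,.1),(.035,.1)):
    P=proj('s7',pose(c,[(.004,yy,zz),(-.004,yy,zz)])); u=int(round(P[0,0])); v=int(P[0,1]); print(yy,P[:,1].round(1),v-8,g[v-8:v+9,u])
P=proj('s7',pose(c,[(.004,-.025,.13),(.004,.025,.13)])); v=int(P[0,1]); print(P[:,0].round(1)); 
for u in P[:,0].astype(int): print(u-6,g[v,u-6:u+7])
E
```

```text
-0.01 [229.9 226.8] 221 [ 51  53  53  58  58  68  96 112 113  94  75  69  65  68  66  69  65]
0.015 [230.2 227.2] 222 [ 37  39  47  54  66  85 109 117 112  87  67  67  68  64  67  66  67]
-0.035 [244.6 241.6] 236 [ 60  62  60  62  63  81 108 119 110  86  69  68  67  69  70  67  68]
0.035 [245.7 242.6] 237 [ 59  61  62  60  60  67  89 112 114 100  78  65  67  68  68  66  67]
[303.5 329.1]
297 [56 60 62 61 64 61 65 68 69 68 68 66 67]
323 [66 68 67 66 64 62 59 61 62 58 60 60 61]
```

```bash
python3 -c "
from station import ctrl; print(ctrl.finish_job())"
```

```text
the job is handed in; nothing more can be done
None
```

The nut is backed off to its end stop with the keeper tongue drawn back, and the eared plate sits fully home and level in the carrier. The gripper is clear, the plain plate was never approached, and the job was handed in about 17 s into the 72 s limit; the hand-in gave no verdict.

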